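# Push a carton down its rack lane without touching the rails

## Task

With the fingertips, push the loose brown carton that stands on the front of the two-lane rack over to the lane that already holds the other brown carton, then straight down that lane until it stands right up against that carton. Neither the carton nor the robot may touch any of the guide rails; push gently, never lift, tip or carry the carton, and leave the wax tin, the cork block and the black tape roll where they are. Finish with the robot clear of everything.

Things in the scene. Friction and masses are not known exactly. Their poses are not given: they have to be found in the camera images.
- rack: Two-lane stock rack fixed on the bench: plywood deck 360 (x) x 234 (y) x 9 mm thick, its top 9 mm above the bench. Origin: centre of its underside; +x points down the lanes, within 0.12 rad of the robot's x; +y to the left lane. Flat apron: x -180 to -55 mm; lanes: -55 to 165 mm, centred at y = +55.5 and -55.5 mm; end stop across both at x 165 mm, 34 mm high.
- left_lane_mouth (a point): Centre of the left (+y) lane's open front end, on the deck top; axes as the rack's. The lane is 103 mm wide between its rails and 220 mm long.
- right_lane_mouth (a point): Centre of the right (-y) lane's open front end, on the deck top; axes as the rack's. Lane 103 mm wide between its rails and 220 mm long.
- rail_left: Left aluminium guide rail, 220 x 8 mm, 25 mm high above the deck, fixed at rack x -55 to +165 mm, y = +111 mm. Origin: centre of its underside; x along the rail. Not to be touched.
- rail_middle: Middle guide rail between the two lanes, same size, at rack y = 0. Not to be touched.
- rail_right: Right guide rail, same size, at rack y = -111 mm. Not to be touched.
- carton: The loose brown cardboard carton to push: 65 (its x) x 85 (its y) x 68 mm high, 0.2 to 0.42 kg. Origin: centre of its underside; z up, x roughly as the rack's x. It starts on the apron in front of the middle rail, turned up to 0.3 rad from the rack's axes. Its 85 mm side goes across the lane, leaving 9 mm either side when centred.
- stock_carton: The other brown cardboard carton, 65 mm (its x) x 80 mm (its y) x 66 mm high, 0.3 kg, not fixed. Origin: centre of its underside. It stands at the far end of the left or of the right lane, square and about centred, 0 to 4 mm from the end stop.
- wax_tin: Round flat wax tin, 66 mm across, 24 mm high, loose, at the far end of the lane that is not the carton's. Origin: centre of its underside. Leave alone.
- cork_block: Cork sanding block 45 x 75 x 26 mm lying loose on the bench to the right of the rack. Origin: centre of its underside. Leave alone.
- black_tape: Roll of black tape 53 mm across, 19 mm high, lying loose on the bench to the left of the rack. Origin: centre of its underside. Leave alone.
Mind the look-alikes: they are no part of the job. What is shaped like the stock_carton but orange is not meant.

How it is judged:
By the outcome, as a careful person would: the job done as asked, in the order asked, and still so for the second after the job is handed in, with the robot touching nothing.
It also fails if it takes over 51 s, if anything falls off the work surface, if the arm or the gripper's body presses on something with over 40 N, if the wrist force passes 120 N, or if a joint passes its speed limit or range.

## Robot

A 7-joint arm with a two-finger parallel gripper is mounted at the origin on a cart in front of the work surface, level with it; the furniture and walls round the work are solid. World frame = base frame: x ahead of the robot, y to its left, z up, the work surface at z = 0. Lengths are in m, angles in degrees, forces in N, time in s.
With the tool pointing down it reaches from about 0.425 to 0.875 m from the base axis. Payload 4.7 kg.
Tool frame: the origin (TCP) lies midway between the tips of the shut fingers; the grasp point (between the pads) lies 19 mm behind it (env.grip_point_offset is the distance from the TCP to the grasp point, in m); z points along the fingers, y is the line along which they close (so a half turn about z gives the same grasp; the last joint's range is limited). The gripper opens to 87 mm and grips with 3 to 60 N. Pads are 19 mm wide; open, the fingers measure 117 mm over their backs; the gripper's body (75 mm by 190 mm) begins 51 mm behind the grasp point.
Start: joints at [71.052, 18.392, -4.016, 83.108, 1.295, 78.541, -3.26], TCP at [0.22, -0.612, 0.223] pointing down, gripper open.
Joint ranges: [-163.93, 163.93], [-17.29, 119.83], [-79.2, 71.16], [3.27, 140.29], [-89.18, 269.18], [5.43, 117.66], [-154.24, 154.24]. Speed limits (degrees/s): [147.25, 147.25, 180, 180, 180, 180, 180].

## Interface

Orientations are given as [roll, pitch, yaw] about the fixed x, y, z axes, in that order (R = Rz(yaw) Ry(pitch) Rx(roll)).
In Python, from cell import env gives the robot as it stands.
- The arm moves only by the shell command python3 -m jog 'ROWS' [FORCE]. ROWS is JSON, a list of rows, each a list of 7 numbers: the shift along the tool's x, y, z in m, then the turn, a rotation vector about the tool's x, y, z in rad, then the finger opening in m, from 0 to 0.087. A call has 1 to 12 rows; each row shifts and turns the commanded pose from where the row before left it, along the tool's axes as they then stand; what a row does not reach is not made up. A row lasts 1/12 s, in which the tool goes at most 41.7 mm and 7.16 degrees, less where a joint would pass 70% of its speed; a pose out of reach is approached as far as the arm can. A call is refused whole if a number of a shift passes 0.0417 or a number of a turn 0.125, either way. A call with a gripper value outside its range is refused whole. The fingers move at their own pace and stop on an object; FORCE is the grip in N (left out, the last holds). Time passes only in rows, so rows that do not move let the fingers close. It gives the time, the measured TCP pose, the force, the opening and the grip force at its end, in the units of the state.
- env.get_obs(): the state, without advancing time (a new reading comes with each control period).
- env.read_camera(name): name is "side" or "top"; returns the picture (480x640x3 uint8, blue, green, red); there is no depth.
- env.get_calibration(name): a dict with "fov_y" (degrees; the focal length in pixels is half the picture's height over the tangent of half this angle, whatever the lens; pixels are square), "cx", "cy" (the principal point, pixels), "k1" (the pictures are not rectified: a ray, as slopes to the right and down, at radius r is drawn at 1 + k1 r^2 times it, then the intrinsics apply), "pose" (4x4, takes a point from camera to world coordinates). Camera axes: x right, y up, looking along -z (the intrinsics and any distortion apply to the point x, -y, -z); pixel columns grow to the right and rows downward; lengths in m; the calibration is good to about 2 mm. A picture is of the moment at which its call begins. get_calibration takes no time and is no camera call.
- env.sign_off(): hands the job in; it is judged then, once.
The state is a dict: "time_s": time; "qpos": joint angles; "joint_velocities": joint speeds; "effort": joint torques, N m; "tool_pos": TCP position; "tool_rot": TCP orientation; "force": force on the tool from outside, world axes, zero at the start; "wrist_torque": the same for the moment, N m; "grip_width": finger opening in m; "grasp_force": force on a finger pad.
Only numpy, scipy, OpenCV 4.12 (cv2) and the standard library are available. Lean on these libraries where they do the work, as an engineer would, in place of code of your own. Each camera call takes 0.05 s, during which the arm holds its last target. There are 200 camera calls.

## Working session

There is one attempt and no reset: what is moved stays moved. The work goes in short steps, Python scripts to look and compute and a shell command to move; the robot and the scene stay as the last step left them, time stands still between calls to the robot, and variables do not carry over. Pictures are saved under pics/ and viewed, at most 10 in all, crops included, and the job is handed in when it is done.

```bash
mkdir -p pics; ls; cat > h.py <<'E'
import numpy as np, cv2
from cell import env
def cam(n):
    c=env.get_calibration(n); f=240/np.tan(np.radians(c['fov_y'])/2)
    K=np.array([[f,0,c['cx']],[0,f,c['cy']],[0,0,1.]]); return K,np.array([c['k1'],0,0,0,0.]),np.array(c['pose'])
def back(n,px,z):
    K,d,T=cam(n); p=cv2.undistortPoints(np.array(px,float).reshape(-1,1,2),K,d).reshape(-1,2)
    # k1 model: drawn = ray*(1+k1 r^2) = OpenCV
    r=np.c_[p[:,0],-p[:,1],-np.ones(len(p))]@T[:3,:3].T; o=T[:3,3]
    return o+r*((z-o[2])/r[:,2])[:,None]
def proj(n,P):
    K,d,T=cam(n); q=(np.atleast_2d(P)-T[:3,3])@T[:3,:3]; q=q*[1,-1,-1]
    return cv2.projectPoints(q.reshape(-1,1,3),np.zeros(3),np.zeros(3),K,d)[0].reshape(-1,2)
def snap(n,f,crop=None,s=1):
    im=env.read_camera(n); cv2.imwrite('pics/full_'+f,im)
    if crop: x0,y0,x1,y1=crop; im=cv2.resize(im[y0:y1,x0:x1],None,fx=s,fy=s,interpolation=cv2.INTER_CUBIC)
    cv2.imwrite('pics/'+f,im)
E
python3 - <<'E'
from h import *
snap('top','t0.png'); snap('side','s0.png')
for n in('top','side'): print(n,np.round(cam(n)[2],3).tolist(),env.get_calibration(n)['fov_y'],env.get_calibration(n)['k1'])
o=env.get_obs();print(o['time_s'],o['tool_pos'],o['tool_rot'],o['grip_width'])
E
```

```text
pics
top [[0.009, 0.982, -0.188, 0.313], [-0.999, -0.0, -0.051, -0.233], [-0.05, 0.188, 0.981, 1.314], [0.0, 0.0, 0.0, 1.0]] 45.71470706214977 -0.1833554895476187
side [[-1.0, -0.013, -0.016, 0.526], [-0.008, -0.493, 0.87, 0.829], [-0.02, 0.87, 0.492, 0.606], [0.0, 0.0, 0.0, 1.0]] 48.9967011752929 -0.10773579860456439
0.1 [ 0.21952013 -0.61128651  0.22157536] [-1.79902159e+02  4.67865810e-03  1.97599542e+01] 0.08732018720367997
```

View pics/t0.png

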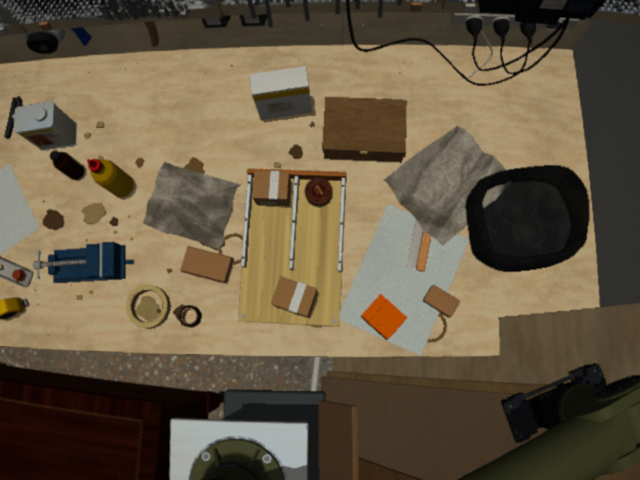

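View pics/s0.png

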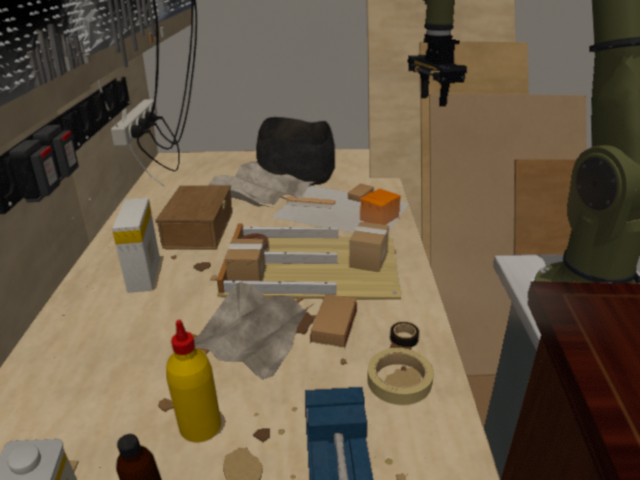

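Top view: the loose carton is at (295,297) on the apron, and the stock carton at (271,187) at the end of the left lane. The wax tin is at (318,192) in the right lane. Possible mix-ups are the orange box (384,317), the brown blocks (206,264) and (441,300), and the wooden box (365,128). I choose (295,297) for the carton and (271,187) for the stock, and check both in a close crop.

```bash
python3 - <<'E'
import cv2
im=cv2.imread('pics/full_t0.png')[160:335,225:360]
cv2.imwrite('pics/c0.png',cv2.resize(im,None,fx=3.4,fy=3.4,interpolation=cv2.INTER_CUBIC))
E
```

```text
(no output)
```

View pics/c0.png

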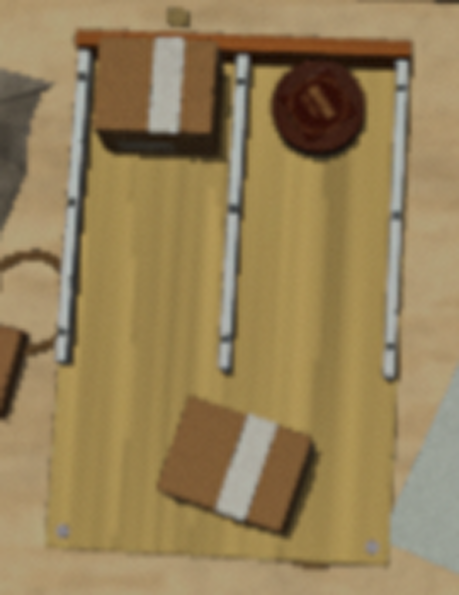

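The crop confirms it: the brown carton with a white strip lies turned in front of the middle rail, and the brown stock carton is in the left lane. Next I fit the poses.

```bash
cat >> h.py <<'E'
from scipy.optimize import least_squares
def tf(p,L): # p x,y,yaw
    L=np.array(L,float); c,s=np.cos(p[2]),np.sin(p[2])
    return np.c_[p[0]+c*L[:,0]-s*L[:,1],p[1]+s*L[:,0]+c*L[:,1],L[:,2]]
def fit(n,L,px,p0):
    r=least_squares(lambda p:(proj(n,tf(p,L))-px).ravel(),p0,loss='soft_l1'); return r.x,r.fun.reshape(-1,2)
def box(a,b,z): return [[a/2,b/2,z],[a/2,-b/2,z],[-a/2,-b/2,z],[-a/2,b/2,z]]
def inrack(R,P):
    d=np.array(P[:2])-R[:2];c,s=np.cos(R[2]),np.sin(R[2]);return np.array([c*d[0]+s*d[1],-s*d[0]+c*d[1]])
E
python3 - <<'E'
from h import *
cr=lambda a:np.array(a)/3.4+[225,160]-0.35
L=[[-.055,.111,.034],[-.055,0,.034],[-.055,-.111,.034],[-.18,.117,.009],[-.18,-.117,.009],[.165,.111,.034],[.165,0,.034],[.165,-.111,.034]]
px=cr([(64,362),(226,372),(391,379),(47,547),(388,565),(84,50),(243,55),(402,60)])
R,e=fit('top',L,px,[.55,-.2,0]);print(R,e.round(1).tolist())
C,e=fit('top',box(.065,.085,.077),cr([(188,396),(313,436),(281,526),(160,488)]),[.45,-.2,-.3]);print('carton',C,e.round(1).tolist(),inrack(R,C),C[2]-R[2])
S,e=fit('top',box(.065,.080,.075),cr([(100,40),(216,44),(211,135),(97,129)]),[.65,-.2,0]);print('stock',S,e.round(1).tolist(),inrack(R,S),S[2]-R[2])
np.save('R.npy',R)
im=cv2.imread('pics/full_t0.png');s=3.4
big=cv2.resize(im[160:335,225:360],None,fx=s,fy=s,interpolation=cv2.INTER_CUBIC)
def dr(n,im,P,o,s,col):
    q=((proj(n,P)-o+.35)*s).astype(np.int32);cv2.polylines(im,[q],True,col,1)
def draw(n,big,o,s):
  for y in(.111,0,-.111):
    for z in (.009,.034): dr(n,big,tf(R,[[-.055,y-.004,z],[.165,y-.004,z],[.165,y+.004,z],[-.055,y+.004,z]]),o,s,(0,0,255))
  dr(n,big,tf(R,[[-.18,.117,.009],[.18,.117,.009],[.18,-.117,.009],[-.18,-.117,.009]]),o,s,(255,0,0))
  for P,a,b,h in((C,.065,.085,.077),(S,.065,.08,.075)):
    for z in(.009,h): dr(n,big,tf(P,box(a,b,z)),o,s,(0,255,0))
draw('top',big,[225,160],s)
b2=cv2.imread('pics/full_s0.png');b2=cv2.resize(b2[210:310,205:410],None,fx=2.8,fy=2.8,interpolation=cv2.INTER_CUBIC);draw('side',b2,[205,210],2.8)
out=np.zeros((595,800,3),np.uint8);h,w=big.shape[:2];out[:h,:w]=big[:595];k=cv2.resize(b2,(800-w,int(280*(800-w)/574)));out[:k.shape[0],w:]=k
cv2.imwrite('pics/o0.png',out)
E
```

```text
[ 0.55316238 -0.12265417 -0.04123306] [[-0.8, 0.1], [-0.4, -0.7], [-0.1, -0.7], [-0.3, 0.7], [1.0, 0.5], [0.2, 0.0], [0.0, -0.0], [0.5, 0.1]]
carton [ 0.43232087 -0.13173458 -0.30454303] [[0.2, -0.7], [0.2, -0.7], [0.4, 1.2], [-1.0, 0.4]] [-0.12036449 -0.01405395] -0.26330996675201923
stock [ 0.68319967 -0.07424852 -0.03964209] [[-0.0, -0.3], [0.5, -0.5], [0.3, 0.2], [-1.2, 0.8]] [0.12793142 0.05372482] 0.0015909665380458363
```

View pics/o0.png

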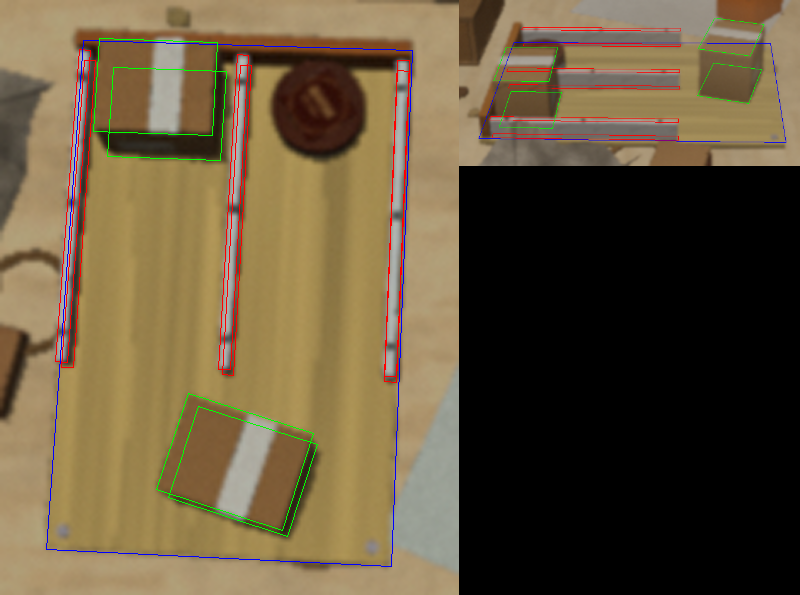

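```bash
python3 -m jog '[[0.0265,-0.0268,0,0,0,0,0.03],[0.0265,-0.0268,0,0,0,0,0.03],[0.0265,-0.0268,0,0,0,0,0.03],[0.0265,-0.0268,0,0,0,0,0.03],[0.0265,-0.0268,0,0,0,0,0.03],[0.0265,-0.0268,0,0,0,0,0.03],[0.0265,-0.0268,0,0,0,0,0.03],[0.0265,-0.0268,0,0,0,0,0.03],[0.0265,-0.0268,0,0,0,0,0.03],[0.0265,-0.0268,0,0,0,0,0.03],[0.0265,-0.0268,0,0,0,0,0.03],[0.0265,-0.0268,0,0,0,0,0.03]]'
python3 -m jog '[[0,0,0.008,0,0,-0.1152,0.03],[0,0,0.008,0,0,-0.1152,0.03],[0,0,0.008,0,0,-0.1152,0.03],[0,0,0.008,0,0,-0.1152,0.03],[0,0,0.008,0,0,-0.1152,0.03],[0,0,0.008,0,0,-0.1152,0.03],[0,0,0.008,0,0,-0.1152,0.03],[0,0,0.008,0,0,-0.1152,0.03],[0,0,0,0,0,0,0.03],[0,0,0,0,0,0,0.03]]'
python3 - <<'E'
from h import *
o=env.get_obs();t=o['tool_pos'];print(t,o['tool_rot'],o['qpos'],o['force'],o['grip_width'])
d=np.array([.4106,-.2009])-t[:2];p=np.radians(o['tool_rot'][2]);print('tool dx dy',d@[np.cos(p),np.sin(p)],d@[np.sin(p),-np.cos(p)])
E
```

```text
time_s: 1.1
tool_pos: [0.4104, -0.1997, 0.2223]
tool_rot: [180.0, 0.0, 19.7]
force: [0.7, 0.2, 0.1]
grip_width: 0.0303
grasp_force: 0.0
time_s: 1.93
tool_pos: [0.4098, -0.2014, 0.1581]
tool_rot: [-179.9, -0.0, 72.4]
force: [1.3, -0.1, 0.5]
grip_width: 0.0301
grasp_force: 0.0
[ 0.40978422 -0.20135852  0.15809668] [-1.79923675e+02 -1.50196521e-02  7.23801194e+01] [ 47.09470006  -1.82216953 -23.65569    113.45468624  -0.79455474
  68.29381806   6.12466162] [ 1.29788142 -0.10411306  0.51570163] 0.030075317811561673
tool dx dy 0.0006839476592264096 0.0006387166863462538
```

```bash
python3 -m jog '[[0,0,0.0165,0,0,0,0.03],[0,0,0.0165,0,0,0,0.03],[0,0,0.0165,0,0,0,0.03],[0,0,0.0165,0,0,0,0.03],[0,0,0.0165,0,0,0,0.03],[0,0,0.0165,0,0,0,0.03],[0,0,0.0165,0,0,0,0.03],[0,0,0.0155,0,0,0,0.03],[0,0,0,0,0,0,0.03]]'
python3 -m jog '[[0.005,0,0,0,0,0,0.03],[0.005,0,0,0,0,0,0.03],[0.005,0,0,0,0,0,0.03],[0,0,0,0,0,0,0.03]]'
python3 - <<'E'
from h import *
im=env.read_camera('top');s=4;o=env.get_obs();t=o['tool_pos'];p=np.radians(o['tool_rot'][2])
a=cv2.resize(im[230:340,225:360],None,fx=s,fy=s,interpolation=cv2.INTER_CUBIC)
im2=env.read_camera('side');b=cv2.resize(im2[190:310,320:420],None,fx=2.6,fy=2.6,interpolation=cv2.INTER_CUBIC)
out=np.zeros((440,800,3),np.uint8);out[:a.shape[0],:540]=a;out[:b.shape[0],540:]=b[:,:260];cv2.imwrite('pics/p1.png',out);cv2.imwrite('pics/full_p1.png',im)
E
```

```text
time_s: 2.68
tool_pos: [0.4085, -0.2008, 0.0255]
tool_rot: [-179.8, -0.1, 72.4]
force: [-1.4, 0.6, 1.2]
grip_width: 0.0299
grasp_force: 0.0
time_s: 3.02
tool_pos: [0.4161, -0.1863, 0.0287]
tool_rot: [179.9, 0.0, 72.6]
force: [-0.3, 0.2, -0.6]
grip_width: 0.0299
grasp_force: 0.0
```

View pics/p1.png

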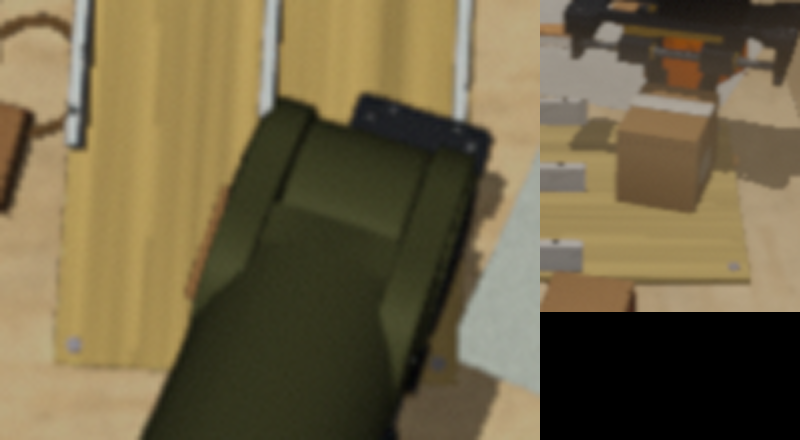

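```bash
python3 -m jog '[[0.003,0,0,0,0,0,0.03],[0.003,0,0,0,0,0,0.03],[0.003,0,0,0,0,0,0.03],[0.004,0,0,0,0,0,0.03],[0.004,0.0008,0,0,0,0,0.03],[0.004,0.0008,0,0,0,0,0.03],[0.004,0.0008,0,0,0,0,0.03],[0.004,0.0008,0,0,0,0,0.03],[0.004,0.0008,0,0,0,0,0.03],[0.004,0.0008,0,0,0,0,0.03]]'
python3 - <<'E'
from h import *
R=np.load('R.npy');o=env.get_obs();print(inrack(R,o['tool_pos']),o['force'])
im2=env.read_camera('side');b=cv2.resize(im2[200:300,205:410],None,fx=3.5,fy=3.5,interpolation=cv2.INTER_CUBIC);cv2.imwrite('pics/p2.png',b)
E
```

```text
time_s: 3.95
tool_pos: [0.4306, -0.1531, 0.0275]
tool_rot: [-180.0, 0.0, 72.6]
force: [-2.1, -3.1, 2.8]
grip_width: 0.0304
grasp_force: 1.9
[-0.12124766 -0.03548129] [-2.14211215 -3.13882766  2.78175808]
```

View pics/p2.png

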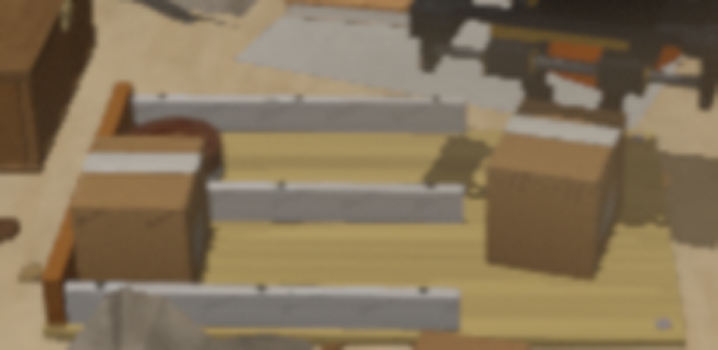

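```bash
python3 - <<'E'
from h import *
R=np.load('R.npy')
cr=lambda a:np.array(a)/3.5+[205,200]-.35
L=[[.0325,.0425,.009],[-.0325,.0425,.009],[.0325,.0425,.077],[-.0325,.0425,.077]]
C,e=fit('side',L,cr([(487,264),(592,278),(489,168),(604,187)]),[.44,-.1,-.3]);print(C,inrack(R,C),C[2]-R[2],e.round(1).tolist())
E
```

```text
[ 0.44234411 -0.10058337 -0.30581938] [-0.11163386  0.01748396] -0.26458632459047543 [[0.1, 0.6], [1.3, 1.5], [-0.2, -0.7], [-0.8, -1.5]]
```

```bash
python3 -m jog '[[0.004,0.001,0,0,0,0,0.03],[0.004,0.001,0,0,0,0,0.03],[0.004,0.001,0,0,0,0,0.03],[0.004,0.001,0,0,0,0,0.03],[0.004,0.001,0,0,0,0,0.03],[0.004,0.001,0,0,0,0,0.03],[0.004,0.001,0,0,0,0,0.03],[0.004,0.001,0,0,0,0,0.03],[0.004,0.001,0,0,0,0,0.03],[0.004,0.001,0,0,0,0,0.03],[0.004,0.001,0,0,0,0,0.03],[0.001,0,0,0,0,0,0.03]]'
python3 -m jog '[[-0.006,0,0,0,0,0,0.03],[-0.012,0,0,0,0,0,0.03],[-0.012,0,0,0,0,0,0.03],[0,0,-0.02,0,0,0,0.03],[0,0,-0.04,0,0,0,0.03],[0,0,-0.04,0,0,0,0.03],[-0.04,0,0,0,0,0,0.03],[-0.04,0,0,0,0,0,0.03],[-0.04,0,0,0,0,0,0.03],[-0.04,0,0,0,0,0,0.03],[-0.03,0,0,0,0,0,0.03],[0,0,0,0,0,0,0.03]]'
python3 - <<'E'
from h import *
o=env.get_obs();print(o['qpos'])
im=env.read_camera('top');s=4
a=cv2.resize(im[190:335,225:360],None,fx=s,fy=s,interpolation=cv2.INTER_CUBIC);cv2.imwrite('pics/p3.png',a)
E
```

```text
time_s: 5.0
tool_pos: [0.455, -0.1126, 0.0275]
tool_rot: [180.0, -0.1, 72.6]
force: [-0.5, -1.1, -0.6]
grip_width: 0.0301
grasp_force: 0.8
time_s: 6.0
tool_pos: [0.3849, -0.331, 0.1276]
tool_rot: [180.0, 0.2, 72.0]
force: [-0.1, 0.3, -1.4]
grip_width: 0.0299
grasp_force: 0.0
[ 53.45013784   5.89170994 -16.6938702  109.54012073   2.03026372
  64.73966294  17.95153215]
```

View pics/p3.png

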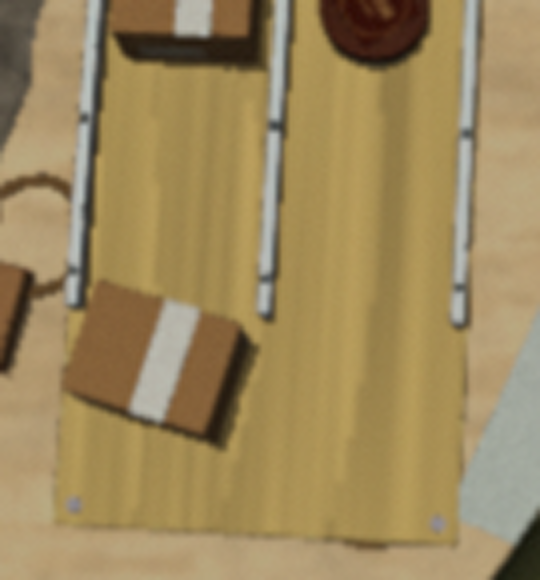

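The carton now sits before the left lane, still turned. Its top corners in the crop are (100,280), (244,325), (212,436) and (65,386).

```bash
python3 - <<'E'
from h import *
R=np.load('R.npy')
cr=lambda a:np.array(a)/4+[225,190]-.37
C,e=fit('top',box(.065,.085,.077),cr([(100,280),(244,325),(212,436),(65,386)]),[.45,-.1,-.3]);print(C,inrack(R,C),C[2]-R[2],e.round(1).tolist())
print([inrack(R,p).round(4).tolist() for p in tf(C,box(.065,.085,0))])
E
```

```text
[ 0.46845307 -0.06397585 -0.2951742 ] [-0.08705611  0.05513662] -0.25394114416558355 [[0.3, -0.3], [0.5, -0.4], [-0.6, -0.0], [-0.2, 1.0]]
[[-0.0449, 0.0881], [-0.0663, 0.0058], [-0.1292, 0.0222], [-0.1078, 0.1044]]
```

```bash
python3 -m jog '[[0,0,0,0,0,0.118,0.04],[0,0,0,0,0,0.118,0.04],[0,0,0,0,0,0.118,0.04],[0,0,0,0,0,0.118,0.04],[0,0,0,0,0,0.118,0.04],[0,0,0,0,0,0.118,0.04],[0,0,0,0,0,0.118,0.04],[0,0,0,0,0,0.118,0.04],[0,0,0,0,0,0.118,0.04],[0,0,0,0,0,0.118,0.04],[0,0,0,0,0,0.118,0.04],[0,0,0,0,0,0,0.04]]'
python3 -m jog '[[0.0013,-0.0387,0,0,0,0,0.04],[0.0013,-0.0387,0,0,0,0,0.04],[0.0013,-0.0387,0,0,0,0,0.04],[0.0013,-0.0387,0,0,0,0,0.04],[0.0013,-0.0387,0,0,0,0,0.04],[0.0013,-0.0387,0,0,0,0,0.04],[0.0013,-0.0387,0,0,0,0,0.04],[0,0,0,0,0,0,0.04],[0,0,0,0,0,0,0.04]]'
python3 - <<'E'
from h import *
R=np.load('R.npy');o=env.get_obs();print(inrack(R,o['tool_pos']),o['qpos'])
E
```

```text
time_s: 7.05
tool_pos: [0.3892, -0.3224, 0.1275]
tool_rot: [-180.0, -0.0, -1.9]
force: [0.1, -0.5, -0.7]
grip_width: 0.0401
grasp_force: 0.0
time_s: 7.8
tool_pos: [0.4063, -0.0507, 0.1277]
tool_rot: [180.0, -0.0, -1.3]
force: [0.2, -0.6, 0.5]
grip_width: 0.04
grasp_force: 0.0
[-0.14974459  0.06583623] [ 35.18841452  -6.69352507 -29.71633801 121.04440977  -3.61430404
  64.78220458 -84.10399384]
```

```bash
python3 -m jog '[[0,0.005,0,0,0,0.015,0.04],[0,0.005,0,0,0,0,0.04],[0,0,0.016,0,0,0,0.04],[0,0,0.017,0,0,0,0.04],[0,0,0.017,0,0,0,0.04],[0,0,0.017,0,0,0,0.04],[0,0,0.017,0,0,0,0.04],[0,0,0.016,0,0,0,0.04],[0,0,0,0,0,0,0.04],[0,0,0,0,0,0,0.04]]'
python3 - <<'E'
from h import *
R=np.load('R.npy');o=env.get_obs();print(inrack(R,o['tool_pos']),o['qpos'],o['force'],o['tool_rot'])
E
```

```text
time_s: 8.63
tool_pos: [0.4048, -0.0644, 0.0269]
tool_rot: [-180.0, 0.1, -2.8]
force: [-1.3, -0.2, 0.1]
grip_width: 0.0398
grasp_force: 0.0
[-0.15063083  0.05213146] [ 35.22019056   2.4706695  -30.03655072 126.60201063   1.53080536
  51.40710463 -88.53679041] [-1.29878936 -0.1727619   0.11413077] [-1.79954202e+02  1.36506645e-01 -2.78549503e+00]
```

```bash
python3 -m jog '[[0.004,-0.001,0,0,0,0,0.04],[0.004,-0.001,0,0,0,0,0.04],[0.003,-0.001,0,0,0,0,0.04],[0.003,0,0,0,0,0,0.04],[0.003,0,0,0,0,0,0.04],[0.003,0,0,0,0,0,0.04],[0.003,0,0,0,0,0,0.04],[0.003,0,0,0,0,0,0.04],[0.003,0,0,0,0,0,0.04],[0,0,0,0,0,0,0.04]]'
python3 - <<'E'
from h import *
R=np.load('R.npy');o=env.get_obs();print(inrack(R,o['tool_pos']),o['force'])
im=env.read_camera('top');im2=env.read_camera('side')
a=cv2.resize(im[200:335,235:350],None,fx=3,fy=3,interpolation=cv2.INTER_CUBIC)
b=cv2.resize(im2[200:310,280:410],None,fx=3.4,fy=3.4,interpolation=cv2.INTER_CUBIC)
out=np.zeros((405,345+b.shape[1],3),np.uint8);out[:,:345]=a;out[:b.shape[0],345:]=b;print(out.shape);cv2.imwrite('pics/p4.png',out)
E
```

```text
time_s: 9.47
tool_pos: [0.4359, -0.0614, 0.0276]
tool_rot: [-180.0, -0.1, -2.7]
force: [-0.3, -0.0, 0.7]
grip_width: 0.0401
grasp_force: 0.1
[-0.11972892  0.05634141] [-0.30869707 -0.03297753  0.70671302]
(405, 787, 3)
```

View pics/p4.png

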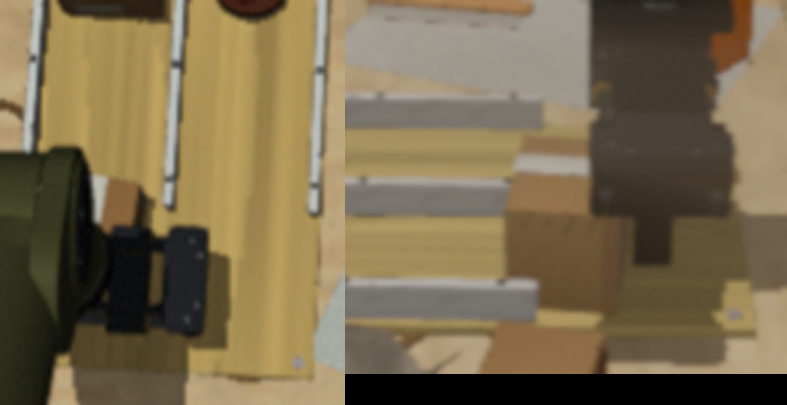

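```bash
python3 - <<'E'
from h import *
R=np.load('R.npy')
print('FR',inrack(R,back('top',np.array([[141,182]])/3+[235,200]-.33,.077)[0]))
for n,p,z in (('BLb',(617,315),.009),('FLt',(507,208),.077)):
    print(n,inrack(R,back('side',(np.array([p])-[345,0])/3.4+[280,200]-.35,z)[0]))
E
python3 -m jog '[[0.003,0,0,0,0,0,0.04],[0.003,0,0,0,0,0,0.04],[0.003,0,0,0,0,0,0.04],[0,0,0,0,0,0,0.04]]'
python3 - <<'E'
from h import *
R=np.load('R.npy');o=env.get_obs();print(inrack(R,o['tool_pos']),o['force'])
im=env.read_camera('top');im2=env.read_camera('side')
a=cv2.resize(im[230:300,235:300],None,fx=6,fy=6,interpolation=cv2.INTER_CUBIC)
b=cv2.resize(im2[220:310,310:390],None,fx=5,fy=5,interpolation=cv2.INTER_CUBIC)
out=np.zeros((450,790,3),np.uint8);out[:420,:390]=a;out[:,390:]=b;cv2.imwrite('pics/p5.png',np.clip(out*1.5,0,255).astype(np.uint8))
E
```

```text
FR [-0.04415632  0.01711556]
BLb [-0.0999239  0.1081056]
FLt [-0.03729896  0.10241621]
time_s: 9.9
tool_pos: [0.4448, -0.0619, 0.0277]
tool_rot: [-180.0, -0.1, -2.7]
force: [0.1, -0.9, 0.1]
grip_width: 0.0401
grasp_force: 0.0
[-0.11078662  0.05620129] [ 0.14204806 -0.88024167  0.1134819 ]
```

View pics/p5.png

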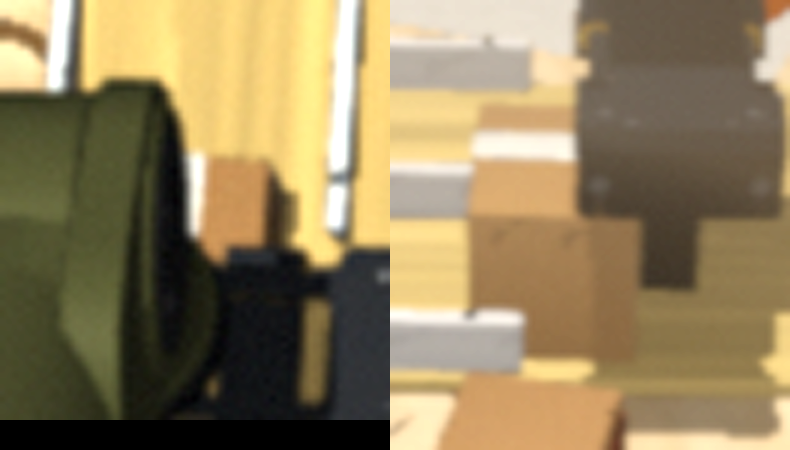

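It now looks square. Next I measure its lateral position from the FR top corner (268,160), and in the side view BL bottom (633,361) and FL top (472,213).

```bash
python3 - <<'E'
from h import *
R=np.load('R.npy')
print('FR',inrack(R,back('top',np.array([[268,160]])/6+[235,230]-.4,.077)[0]))
q=lambda p:(np.array([p])-[390,0])/5+[310,220]-.4
for n,p,z in (('BLb',(633,361),.009),('mid',(530,357),.009),('FLt',(472,213),.077),('BLt',(642,220),.077),('railtop near L',(390,313),.034),('railtop end',(522,314),.034)):
    print(n,inrack(R,back('side',q(p),z)[0]))
E
```

```text
FR [-0.03528675  0.02300146]
BLb [-0.09713981  0.10648559]
mid [-0.05696873  0.10453378]
FLt [-0.03499221  0.10735203]
BLt [-0.09893678  0.11124414]
railtop near L [-0.00315595  0.11176   ]
railtop end [-0.053931    0.11145583]
```

```bash
python3 -m jog '[[0.002,0.0006,0,0,0,0,0.04],[0.002,0.0006,0,0,0,0,0.04],[0.002,0.0006,0,0,0,0,0.04],[0.002,0.0006,0,0,0,0,0.04],[0.002,0.0006,0,0,0,0,0.04],[0.002,0.0006,0,0,0,0,0.04],[0,0,0,0,0,0,0.04]]'
python3 -m jog '[[-0.008,0,0,0,0,0,0.04],[-0.008,0,-0.02,0,0,0,0.04],[0,0,-0.04,0,0,0,0.04],[0,0,-0.04,0,0,0,0.04],[-0.002,0.038,0,0,0,0,0.04],[-0.002,0.038,0,0,0,0,0.04],[-0.002,0.038,0,0,0,0,0.04],[-0.002,0.038,0,0,0,0,0.04],[-0.002,0.038,0,0,0,0,0.04],[-0.002,0.038,0,0,0,0,0.04],[-0.002,0.038,0,0,0,0,0.04],[0,0,0,0,0,0,0.04]]'
cat >> h.py <<'E'
def silfit(im,p0,dbg=None):
    R=np.load('R.npy');ref=cv2.imread('pics/full_t0.png')
    A,B=[cv2.cvtColor(cv2.GaussianBlur(i,(3,3),0).astype(np.float32)/255,cv2.COLOR_BGR2HSV) for i in(im,ref)]
    ch=lambda i:(i/(i.sum(2,keepdims=True)+1))
    d=np.abs(ch(cv2.GaussianBlur(im,(3,3),0).astype(float))-ch(cv2.GaussianBlur(ref,(3,3),0).astype(float))).sum(2)
    roi=np.zeros(im.shape[:2],np.uint8);q=proj('top',tf(R,[[-.17,.15,.05],[.09,.15,.05],[.09,-.0,.05],[-.17,-.0,.05]]));cv2.fillPoly(roi,[q.astype(np.int32)],1)
    K=4;m=((d>.045)&(roi>0)).astype(np.float32)
    M=cv2.resize(m,None,fx=K,fy=K,interpolation=cv2.INTER_LINEAR)
    def hull(p):
        q=proj('top',np.r_[tf(p,box(.065,.085,.009)),tf(p,box(.065,.085,.077))]);h=cv2.convexHull(((q+.5)*K).astype(np.float32)).astype(np.int32)
        z=np.zeros(M.shape,np.uint8);cv2.fillPoly(z,[h],1);return z
    from scipy.optimize import minimize
    f=lambda u:np.abs(hull(np.array(u)*[.01,.01,.1])-M).sum()
    u=np.array(p0)/[.01,.01,.1]
    for s in(1,.4):
        r=minimize(f,u,method='Nelder-Mead',options=dict(initial_simplex=[u,u+[s,0,0],u+[0,s,0],u+[0,0,s]],xatol=.005,fatol=1));u=r.x
    p=u*[.01,.01,.1]
    if dbg:
        o=cv2.resize(im,None,fx=K,fy=K,interpolation=cv2.INTER_CUBIC);c,_=cv2.findContours(hull(p),0,2);cv2.drawContours(o,c,-1,(0,255,0),1)
        c,_=cv2.findContours((M>.5).astype(np.uint8),0,2);cv2.drawContours(o,c,-1,(255,0,255),1)
        for y in(.111,0):
            for z in(.009,.034): cv2.polylines(o,[((proj('top',tf(R,[[-.055,y-.004,z],[.165,y-.004,z],[.165,y+.004,z],[-.055,y+.004,z]]))+.5)*K).astype(np.int32)],True,(0,0,255),1)
        cv2.imwrite(dbg,o[640:1180,900:1420])
    return inrack(R,p),p[2]-R[2],f(u)/hull(p).sum()
E
python3 - <<'E'
from h import *
im=env.read_camera('top');cv2.imwrite('pics/full_q1.png',im)
print(silfit(im,[.50,-.065,-.04],'pics/q1.png'))
r=cv2.imread('pics/full_t0.png');a=cv2.resize(cv2.imread('pics/p3.png'),(135,145),interpolation=cv2.INTER_AREA);r[190:335,225:360]=a
print('check p3',silfit(r,[.468,-.064,-.295]))
E
```

```text
time_s: 10.58
tool_pos: [0.4564, -0.0664, 0.0275]
tool_rot: [180.0, -0.1, -2.7]
force: [-0.4, -0.3, -0.7]
grip_width: 0.0402
grasp_force: 0.1
time_s: 11.58
tool_pos: [0.4102, -0.3395, 0.1278]
tool_rot: [179.7, -0.1, -3.3]
force: [-0.9, -0.9, -0.1]
grip_width: 0.0399
grasp_force: 0.0
(array([-0.05353168,  0.06344908]), np.float64(0.047410178088093634), np.float64(0.40299081542263043))
check p3 (array([-0.08822494,  0.05381884]), np.float64(-0.31861821095037385), np.float64(0.3565618384334103))
```

View pics/q1.png

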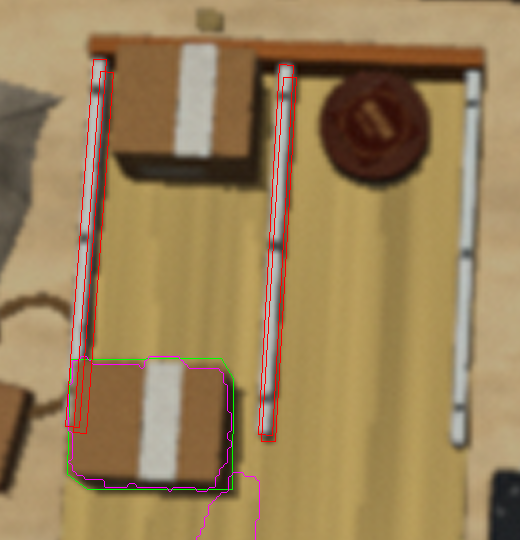

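The picture shows the carton square at the lane mouth but left of centre. Its top corners are about (79,359), (225,366), (219,481) and (71,473).

```bash
python3 - <<'E'
from h import *
R=np.load('R.npy')
cr=lambda a:(np.array(a)+[900,640])/4-.5
C,e=fit('top',box(.065,.085,.077),cr([(79,359),(225,366),(219,481),(71,473)]),[.5,-.06,-.04]);print(C,inrack(R,C),C[2]-R[2],e.round(1).tolist())
S,e=fit('top',box(.065,.080,.075),cr([(117,44),(258,49),(250,158),(112,151)]),[.65,-.07,-.04]);print(S,inrack(R,S),S[2]-R[2],e.round(1).tolist())
# rail check: inner vs outer edges in this pic near front end (left rail front end ~ (66..80,428), middle (260..274,440))
for p in((66,428),(260,440),(273,440),(452,446),(466,446)): print(inrack(R,back('top',cr([p]),.034)[0]))
# automatic edges: brownness profile across carton row
im=cv2.imread('pics/full_q1.png').astype(float)
for row in (260,270,275):
    print(row,[tuple(int(v) for v in im[row,c]) for c in range(238,252)],'|',[tuple(int(v) for v in im[row,c]) for c in range(274,292)])
E
```

```text
[ 0.50060191 -0.05917796 -0.04497539] [-0.05513237  0.06125564] -0.0037423355856674237 [[-0.5, -0.2], [0.8, -0.2], [0.4, 0.2], [-0.7, 0.2]]
[ 0.68467745 -0.07448777 -0.04453897] [0.1294178 0.0535467] -0.003305910145983963 [[0.5, -0.1], [-0.1, -0.2], [0.1, -0.0], [-0.4, 0.4]]
[-0.05591294  0.11479738]
[-0.05782295  0.00272601]
[-0.05749474 -0.00469205]
[-0.05650244 -0.10651165]
[-0.05616308 -0.11443447]
260 [(60, 93, 116), (54, 86, 111), (63, 87, 110), (113, 127, 139), (130, 141, 149), (86, 113, 139), (60, 99, 135), (57, 98, 134), (59, 100, 137), (60, 99, 135), (58, 97, 135), (59, 98, 134), (58, 98, 134), (59, 99, 136)] | [(59, 99, 136), (59, 98, 135), (58, 98, 134), (58, 99, 135), (58, 99, 134), (58, 95, 130), (45, 76, 106), (26, 44, 59), (23, 32, 40), (26, 42, 52), (39, 68, 81), (61, 105, 125), (87, 148, 175), (91, 154, 180), (88, 145, 169), (94, 129, 144), (110, 119, 120), (117, 119, 114)]
270 [(108, 148, 172), (111, 150, 175), (106, 146, 169), (89, 123, 149), (65, 104, 136), (59, 100, 137), (59, 99, 136), (58, 98, 135), (58, 100, 137), (59, 99, 138), (59, 100, 137), (60, 100, 137), (60, 100, 136), (59, 99, 138)] | [(59, 98, 136), (60, 101, 137), (59, 99, 137), (59, 99, 136), (60, 100, 136), (52, 88, 120), (30, 51, 70), (16, 28, 39), (21, 35, 46), (32, 54, 67), (43, 74, 89), (58, 103, 123), (83, 146, 170), (88, 152, 178), (87, 150, 176), (88, 150, 175), (78, 131, 155), (60, 101, 119)]
275 [(113, 155, 181), (113, 155, 182), (108, 149, 174), (81, 120, 147), (61, 102, 135), (59, 99, 136), (58, 98, 135), (59, 98, 136), (60, 98, 136), (58, 99, 135), (59, 100, 137), (59, 100, 137), (58, 98, 135), (57, 98, 134)] | [(60, 101, 137), (59, 99, 136), (58, 99, 136), (60, 100, 137), (56, 95, 131), (47, 79, 109), (26, 44, 61), (17, 29, 40), (27, 42, 51), (39, 64, 76), (50, 85, 101), (68, 118, 140), (86, 147, 172), (88, 150, 177), (88, 151, 178), (88, 151, 177), (85, 146, 170), (82, 141, 165)]
```

```bash
python3 - <<'E'
from h import *
R=np.load('R.npy')
for p in((241.1,270),(279.7,270),(240.9,275),(279.3,275),(280.2,260)): print(p,inrack(R,back('top',[p],.077)[0]))
for p in((284.5,270),): print('deck contact/shadow',inrack(R,back('top',[p],.009)[0]))
E
```

```text
(241.1, 270) [-0.0697553   0.10611365]
(279.7, 270) [-0.06586438  0.02018333]
(240.9, 275) [-0.08092012  0.10575977]
(279.3, 275) [-0.07699104  0.02039883]
(280.2, 260) [-0.04354601  0.02042174]
deck contact/shadow [-0.05604053  0.01670493]
```

```bash
python3 -m jog '[[0.0028,-0.0366,0,0,0,0,0.03],[0.0028,-0.0366,0,0,0,0,0.03],[0.0028,-0.0366,0,0,0,0,0.03],[0.0028,-0.0366,0,0,0,0,0.03],[0.0028,-0.0366,0,0,0,0,0.03],[0.0028,-0.0366,0,0,0,0,0.03],[0.0028,-0.0366,0,0,0,0,0.03],[0.0028,-0.0366,0,0,0,0,0.03],[0,0,0,0,0,-0.005,0.03],[0,0,0,0,0,0,0.03],[0,0,0,0,0,0,0.03]]'
python3 - <<'E'
from h import *
R=np.load('R.npy')
for i in range(3):
    env.read_camera('top');o=env.get_obs();print(inrack(R,o['tool_pos']),o['tool_pos'][2],o['tool_rot'][2])
E
```

```text
time_s: 12.55
tool_pos: [0.449, -0.039, 0.1275]
tool_rot: [179.9, -0.0, -2.3]
force: [0.1, 0.3, -0.0]
grip_width: 0.0299
grasp_force: 0.0
[-0.10754628  0.07847135] 0.12748463204937263 -2.4320707555529966
[-0.10751896  0.07808276] 0.1274248800383482 -2.497417673751656
[-0.10745128  0.07799013] 0.1274412995936685 -2.522443263439059
```

```bash
python3 -m jog '[[0,0.008,0.01,0,0,0,0.03],[0,0,0.018,0,0,0,0.03],[0,0,0.018,0,0,0,0.03],[0,0,0.018,0,0,0,0.03],[0,0,0.018,0,0,0,0.03],[0,0,0.018,0,0,0,0.03],[0,0,0,0,0,0,0.03],[0.004,0,0,0,0,0,0.03],[0.002,0,0,0,0,0,0.03],[0.001,0,0,0,0,0,0.03],[0.001,0,0,0,0,0,0.03]]'
python3 - <<'E'
from h import *
R=np.load('R.npy');o=env.get_obs();print(inrack(R,o['tool_pos']),o['force'])
E
```

```text
time_s: 13.62
tool_pos: [0.4574, -0.0478, 0.0284]
tool_rot: [180.0, -0.0, -2.4]
force: [-2.5, 0.8, 3.3]
grip_width: 0.0302
grasp_force: 1.7
[-0.09876859  0.07080086] [-2.54407612  0.77712205  3.34745367]
```

```bash
python3 -m jog '[[0.0015,0.0006,0,0,0,0,0.03],[0.0015,0.0006,0,0,0,0,0.03],[0.0015,0.0006,0,0,0,0,0.03],[0.0015,0.0006,0,0,0,0,0.03],[0.0015,0.0006,0,0,0,0,0.03],[0.0015,0.0006,0,0,0,0,0.03],[0.0015,0.0006,0,0,0,0,0.03],[0.0015,0.0006,0,0,0,0,0.03],[0.0015,0.0006,0,0,0,0,0.03],[0.0015,0.0006,0,0,0,0,0.03]]'
cat >> h.py <<'E'
def redge(im,lo=268,hi=296):
    # right edge of carton top (brown -> dark side face) per row
    R=np.load('R.npy');out=[]
    for r in range(195,285):
        row=im[r,lo:hi].astype(float);b=(abs(row-[59,99,136]).max(1)<8)
        if b.sum()<3: continue
        k=np.where(b)[0].max()
        if k+2>=len(row): continue
        g=row[:,2]; j=k
        while j+1<len(g) and g[j]>88: j+=1
        c=lo+j-1+(g[j-1]-88)/(g[j-1]-g[j]+1e-9); out.append((r,round(c,2),*inrack(R,back('top',[(c,r)],.077)[0]).round(4)))
    return out
E
python3 - <<'E'
from h import *
R=np.load('R.npy');o=env.get_obs();print(inrack(R,o['tool_pos']),o['force'])
print(redge(cv2.imread('pics/full_q1.png'))[::3])
im=env.read_camera('top');cv2.imwrite('pics/full_q2.png',im);print(redge(im)[::2])
E
```

```text
time_s: 14.45
tool_pos: [0.4719, -0.054, 0.0275]
tool_rot: [180.0, -0.0, -2.4]
force: [-2.8, 1.4, 1.0]
grip_width: 0.03
grasp_force: 1.3
[-0.08403693  0.06523556] [-2.78841166  1.44573246  1.04655177]
[(195, np.float64(286.83), np.float64(0.1055), np.float64(0.0145)), (251, np.float64(293.65), np.float64(-0.0221), np.float64(-0.0082)), (254, np.float64(280.79), np.float64(-0.0301), np.float64(0.0199)), (257, np.float64(280.55), np.float64(-0.0368), np.float64(0.0201)), (260, np.float64(280.38), np.float64(-0.0435), np.float64(0.02)), (263, np.float64(280.07), np.float64(-0.0503), np.float64(0.0203)), (266, np.float64(279.8), np.float64(-0.057), np.float64(0.0205)), (269, np.float64(279.74), np.float64(-0.0636), np.float64(0.0202)), (272, np.float64(279.5), np.float64(-0.0703), np.float64(0.0204)), (275, np.float64(279.44), np.float64(-0.077), np.float64(0.0201)), (278, np.float64(279.12), np.float64(-0.0836), np.float64(0.0204))]
[(195, np.float64(286.8), np.float64(0.1055), np.float64(0.0146)), (197, np.float64(286.66), np.float64(0.1008), np.float64(0.0146)), (246, np.float64(293.18), np.float64(-0.0109), np.float64(-0.0066)), (248, np.float64(283.8), np.float64(-0.0163), np.float64(0.014)), (250, np.float64(283.27), np.float64(-0.0209), np.float64(0.015)), (252, np.float64(283.08), np.float64(-0.0254), np.float64(0.0151)), (254, np.float64(282.88), np.float64(-0.0299), np.float64(0.0153)), (256, np.float64(282.81), np.float64(-0.0344), np.float64(0.0152))]
```

```bash
python3 -m jog '[[0.003,0.0006,0,0,0,0,0.03],[0.003,0.0006,0,0,0,0,0.03],[0.003,0.0006,0,0,0,0,0.03],[0.003,0.0004,0,0,0,0,0.03],[0.004,0,0,0,0,0,0.03],[0.004,0,0,0,0,0,0.03],[0.004,0,0,0,0,0,0.03],[0.004,0,0,0,0,0,0.03],[0.004,0,0,0,0,0,0.03],[0.004,0,0,0,0,0,0.03]]'
python3 - <<'E'
from h import *
R=np.load('R.npy');o=env.get_obs();print(inrack(R,o['tool_pos']),o['force'])
im=env.read_camera('top');cv2.imwrite('pics/full_q3.png',im);print([tuple(map(float,t)) for t in redge(im)])
E
```

```text
time_s: 15.33
tool_pos: [0.5081, -0.0576, 0.0275]
tool_rot: [-180.0, -0.0, -2.4]
force: [-1.1, 0.1, -0.6]
grip_width: 0.0302
grasp_force: 0.7
[-0.0477465   0.06309234] [-1.13054689  0.07285934 -0.55245663]
[(195.0, 286.84, 0.1055, 0.0145), (196.0, 286.78, 0.1031, 0.0145), (197.0, 286.68, 0.1008, 0.0146), (229.0, 296.03, 0.0278, -0.0107), (230.0, 296.3, 0.0255, -0.0115), (231.0, 296.47, 0.0233, -0.012), (232.0, 296.69, 0.021, -0.0126), (233.0, 285.48, 0.0178, 0.0123), (234.0, 285.12, 0.0155, 0.013), (235.0, 285.08, 0.0132, 0.0129), (236.0, 284.9, 0.0109, 0.0132), (237.0, 284.81, 0.0086, 0.0133), (238.0, 284.79, 0.0064, 0.0132), (239.0, 284.83, 0.0041, 0.013), (240.0, 284.76, 0.0018, 0.013)]
```

```bash
python3 -m jog '[[0.005,0,0,0,0,0,0.03],[0.005,0,0,0,0,0,0.03],[0.005,0,0,0,0,0,0.03],[0.005,0,0,0,0,0,0.03],[0.005,0,0,0,0,0,0.03],[0.005,0,0,0,0,0,0.03],[0.005,0,0,0,0,0,0.03],[0.005,0,0,0,0,0,0.03],[0.005,0,0,0,0,0,0.03],[0.005,0,0,0,0,0,0.03],[0.003,0,0,0,0,0,0.03],[0.002,0,0,0,0,0,0.03]]'
python3 - <<'E'
from h import *
R=np.load('R.npy');o=env.get_obs();print(inrack(R,o['tool_pos']),o['force'])
im=env.read_camera('top');cv2.imwrite('pics/full_q4.png',im);print([tuple(map(float,t)) for t in redge(im)])
print([tuple(map(int,im[r,280])) for r in range(196,216)])
E
```

```text
time_s: 16.38
tool_pos: [0.563, -0.0599, 0.0275]
tool_rot: [-180.0, 0.0, -2.4]
force: [-4.4, 0.6, 2.9]
grip_width: 0.0302
grasp_force: 1.8
[0.00720915 0.06308214] [-4.43083602  0.58062045  2.91529986]
[(195.0, 286.87, 0.1055, 0.0144), (196.0, 286.85, 0.1031, 0.0144), (198.0, 286.52, 0.0984, 0.0148), (205.0, 286.4, 0.0821, 0.0141), (206.0, 286.95, 0.0799, 0.0127), (207.0, 286.91, 0.0775, 0.0127), (208.0, 298.08, 0.0762, -0.0126), (209.0, 286.97, 0.0729, 0.0123), (210.0, 286.67, 0.0706, 0.0128), (211.0, 286.55, 0.0683, 0.0129), (212.0, 286.49, 0.0659, 0.0129), (213.0, 286.48, 0.0636, 0.0128), (214.0, 286.49, 0.0613, 0.0127), (215.0, 286.41, 0.059, 0.0127), (216.0, 286.27, 0.0567, 0.0129)]
[(62, 104, 143), (62, 102, 140), (50, 83, 116), (31, 51, 71), (24, 38, 52), (21, 35, 47), (20, 32, 43), (19, 33, 45), (35, 58, 80), (56, 95, 132), (62, 104, 143), (62, 103, 142), (60, 104, 142), (60, 103, 140), (61, 102, 139), (62, 104, 141), (61, 103, 142), (62, 104, 143), (63, 106, 145), (63, 103, 143)]
```

```bash
python3 -m jog '[[0.002,0,0,0,0,0,0.03],[0.002,0,0,0,0,0,0.03],[0.002,0,0,0,0,0,0.03],[0.002,0,0,0,0,0,0.03],[0.0015,0,0,0,0,0,0.03],[0.001,0,0,0,0,0,0.03],[0,0,0,0,0,0,0.03]]'
python3 - <<'E'
from h import *
R=np.load('R.npy');o=env.get_obs();print(inrack(R,o['tool_pos']),o['force'])
im=env.read_camera('top');cv2.imwrite('pics/full_q5.png',im)
for c in (276,280,283): print([int(im[r,c,2]) for r in range(194,212)])
print([int(im[r,262,2]) for r in range(164,180)], 'prev',[int(cv2.imread('pics/full_q4.png')[r,262,2]) for r in range(164,180)])
E
```

```text
time_s: 17.02
tool_pos: [0.5734, -0.0604, 0.0275]
tool_rot: [-180.0, -0.0, -2.4]
force: [-1.5, 0.3, 0.7]
grip_width: 0.0298
grasp_force: 0.6
[0.01762748 0.06300889] [-1.47515156  0.30755263  0.74799869]
[188, 189, 189, 186, 167, 121, 159, 182, 184, 179, 167, 162, 162, 165, 161, 152, 145, 127]
[144, 144, 145, 140, 116, 74, 88, 134, 144, 141, 140, 140, 140, 142, 142, 143, 143, 128]
[145, 149, 147, 146, 129, 80, 88, 133, 143, 140, 140, 140, 138, 139, 141, 143, 142, 132]
[197, 197, 197, 191, 168, 136, 98, 66, 40, 28, 16, 12, 12, 11, 13, 14] prev [195, 196, 196, 190, 168, 149, 139, 140, 143, 143, 141, 128, 96, 71, 56, 35]
```

```bash
python3 -m jog '[[0.0008,0,0,0,0,0,0.03],[0.0008,0,0,0,0,0,0.03],[0.0007,0,0,0,0,0,0.03],[0,0,0,0,0,0,0.03]]'
cat > g.py <<'E'
from h import *
R=np.load('R.npy');o=env.get_obs();print(inrack(R,o['tool_pos']),o['force'])
im=env.read_camera('top')
for c in (276,280,283): print([int(im[r,c,2]) for r in range(194,206)])
E
python3 g.py; python3 -m jog '[[0.0005,0,0,0,0,0,0.03],[0.0005,0,0,0,0,0,0.03],[0,0,0,0,0,0,0.03]]'; python3 g.py
```

```text
time_s: 17.4
tool_pos: [0.5756, -0.0605, 0.0275]
tool_rot: [180.0, -0.0, -2.4]
force: [-1.4, 0.4, 0.4]
grip_width: 0.0296
grasp_force: 0.8
[0.01982885 0.06304227] [-1.43887243  0.3522553   0.44259616]
[190, 190, 188, 186, 178, 164, 176, 183, 183, 178, 167, 161]
[144, 142, 145, 141, 118, 101, 131, 144, 142, 141, 140, 141]
[146, 148, 147, 145, 131, 106, 132, 143, 141, 142, 142, 141]
time_s: 17.7
tool_pos: [0.5765, -0.0605, 0.0275]
tool_rot: [180.0, -0.0, -2.4]
force: [-1.7, -0.1, 0.9]
grip_width: 0.0301
grasp_force: 1.1
[0.02071276 0.06306468] [-1.67107448 -0.05237614  0.8932468 ]
[190, 188, 188, 185, 180, 178, 179, 184, 184, 178, 168, 163]
[143, 145, 145, 139, 125, 121, 137, 141, 143, 141, 140, 141]
[148, 147, 147, 146, 135, 118, 135, 141, 139, 142, 140, 139]
```

```bash
python3 -m jog '[[0.0005,0,0,0,0,0,0.03],[0.0005,0,0,0,0,0,0.03],[0,0,0,0,0,0,0.03]]'; python3 g.py;  python3 -m jog '[[0.0005,0,0,0,0,0,0.03],[0.0005,0,0,0,0,0,0.03],[0,0,0,0,0,0,0.03]]'; python3 g.py
```

```text
time_s: 18.0
tool_pos: [0.5772, -0.0606, 0.0275]
tool_rot: [180.0, 0.0, -2.4]
force: [-2.8, 0.7, 2.1]
grip_width: 0.0301
grasp_force: 1.6
[0.02144252 0.06304129] [-2.83460249  0.67798828  2.08941551]
[188, 190, 188, 183, 176, 181, 182, 184, 183, 177, 167, 165]
[144, 144, 144, 139, 131, 137, 141, 143, 140, 142, 140, 142]
[148, 148, 146, 146, 143, 144, 142, 141, 141, 141, 141, 140]
time_s: 18.3
tool_pos: [0.5775, -0.0606, 0.0275]
tool_rot: [180.0, 0.1, -2.4]
force: [-6.0, 0.1, 4.2]
grip_width: 0.0297
grasp_force: 2.8
[0.02173597 0.06296961] [-6.00106864  0.10859125  4.19275459]
[189, 190, 189, 185, 177, 181, 183, 183, 183, 181, 178, 168]
[144, 144, 145, 133, 109, 132, 142, 142, 142, 140, 140, 144]
[147, 148, 147, 138, 118, 135, 143, 141, 141, 141, 141, 140]
```

```bash
python3 -m jog '[[-0.002,0,0,0,0,0,0.03],[-0.004,0,0,0,0,0,0.03],[-0.01,0,0,0,0,0,0.03],[-0.02,0,0,0,0,0,0.03],[-0.01,0,-0.02,0,0,0,0.03],[0,0,-0.04,0,0,0,0.03],[0,0,-0.04,0,0,0,0.03],[-0.02,0.035,-0.01,0,0,0,0.03],[-0.02,0.035,0,0,0,0,0.03],[-0.02,0.035,0,0,0,0,0.03],[-0.02,0.035,0,0,0,0,0.03],[-0.02,0.035,0,0,0,0,0.03]]';  python3 -m jog '[[0,0.04,0,0,0,0,0.03],[0,0.04,0,0,0,0,0.03],[0,0.03,0,0,0,0,0.03],[0,0,0,0,0,0,0.03],[0,0,0,0,0,0,0.03]]'; python3 g.py
python3 - <<'E'
from h import *
im=env.read_camera('top');cv2.imwrite('pics/full_q6.png',im);o=redge(im)
print([tuple(map(float,t)) for t in o if .0<t[3]<.03][::3])
for c in (255,262,280): print(c,[int(im[r,c,2]) for r in range(194,206)],[int(im[r,c,2]) for r in range(220,238)],[int(im[r,c,2]) for r in range(164,178)])
print([tuple(map(int,im[215,c])) for c in range(240,254)])
s=env.read_camera('side');cv2.imwrite('pics/full_s6.png',s)
a=cv2.imread('pics/full_t0.png').astype(int); d=abs(im.astype(int)-a).max(2)
for n,(x0,y0,x1,y1) in dict(tin=(304,177,334,208),tape=(172,300,204,330),cork=(420,282,462,320),orange=(360,292,410,342)).items(): print(n,d[y0:y1,x0:x1].max(),d[y0:y1,x0:x1].mean())
E
```

```text
time_s: 19.35
tool_pos: [0.4237, -0.2307, 0.138]
tool_rot: [179.9, -0.1, -2.4]
force: [1.0, 0.0, -0.2]
grip_width: 0.03
grasp_force: 0.0
time_s: 19.77
tool_pos: [0.4195, -0.3409, 0.1373]
tool_rot: [180.0, -0.0, -2.6]
force: [-0.3, 0.5, -0.2]
grip_width: 0.03
grasp_force: 0.0
[-0.1245282  -0.22359092] [-0.32049815  0.50327487 -0.21639349]
[180, 180, 182, 178, 169, 173, 176, 174, 175, 174, 169, 160]
[137, 139, 137, 126, 103, 125, 135, 136, 135, 133, 135, 137]
[140, 140, 139, 130, 112, 126, 134, 134, 133, 136, 135, 132]
[(195.0, 286.8, 0.1055, 0.0146), (199.0, 286.97, 0.0961, 0.0136), (202.0, 287.0, 0.0892, 0.0132), (205.0, 286.8, 0.0822, 0.0132), (208.0, 286.63, 0.0752, 0.0132), (211.0, 286.55, 0.0683, 0.0129), (214.0, 286.43, 0.0613, 0.0128), (217.0, 286.14, 0.0544, 0.013), (220.0, 285.86, 0.0475, 0.0132), (223.0, 285.72, 0.0406, 0.0131)]
255 [137, 137, 133, 127, 134, 136, 137, 137, 137, 136, 136, 134] [136, 136, 138, 137, 130, 110, 68, 50, 46, 42, 44, 70, 121, 159, 169, 167, 166, 167] [188, 190, 189, 184, 164, 144, 129, 130, 133, 134, 135, 137, 135, 135]
262 [136, 135, 136, 129, 122, 128, 133, 135, 135, 135, 134, 137] [136, 138, 137, 139, 138, 119, 68, 42, 46, 52, 52, 59, 93, 133, 173, 183, 182, 183] [189, 189, 189, 182, 160, 140, 127, 130, 136, 134, 134, 134, 134, 135]
280 [137, 138, 137, 126, 104, 124, 137, 136, 133, 134, 134, 136] [138, 138, 137, 136, 136, 132, 108, 68, 46, 44, 43, 45, 63, 110, 158, 169, 169, 168] [124, 120, 115, 117, 154, 150, 140, 135, 135, 130, 133, 134, 136, 136]
[(113, 153, 178), (114, 154, 177), (112, 152, 175), (111, 151, 175), (124, 154, 171), (169, 179, 180), (189, 193, 187), (171, 175, 170), (93, 97, 99), (49, 73, 97), (58, 96, 132), (59, 100, 138), (59, 99, 137), (60, 100, 137)]
tin 14 6.488172043010753
tape 15 9.235416666666667
cork 137 58.34461152882206
orange 135 116.378
```

```bash
python3 -m jog '[[0,0,-0.03,0,0,0,0.03],[0,0,-0.03,0,0,0,0.03],[0,0,-0.02,0,0,0,0.03],[0,0,0,0,0,0,0.03],[0,0,0,0,0,0,0.03]]'; python3 - <<'E'
from cell import env
print(env.sign_off())
E
```

```text
time_s: 20.33
tool_pos: [0.4218, -0.3382, 0.2189]
tool_rot: [179.9, -0.1, -2.2]
force: [0.1, 0.1, -0.6]
grip_width: 0.0298
grasp_force: 0.0
the job is handed in; nothing more can be done
None
```

I pushed the loose carton to the left lane and down it until it stood against the stock carton (at most about 0.6 mm of gap at one side), and handed in at about 20 s with the robot raised clear. On entering the lane it passed within the 2 mm camera error of the left rail, so a brief rail touch can't be ruled out; I then steered it to centre. The tin and tape show no change on camera, and the cork, hidden by the arm in the last picture, was never approached.

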